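# Turn the tasting slate over against the cask stillage and set the bottle on it

### The arm

A 6-joint arm with a two-finger parallel gripper is mounted at the origin on the work surface. World frame = base frame: x ahead of the robot, y to its left, z up, the work surface at z = 0. Lengths are in m, angles in rad, forces in N, time in s.
With the tool pointing down it reaches from about 0.325 to 0.775 m from the base axis. Payload 5.5 kg.
Tool frame: the origin (TCP) lies between the finger pads; the fingertips stand 8 mm ahead of it and the grasp point (between the pads) lies 11 mm behind it (manip.tcp_to_tips is the distance from the TCP to the fingertips, in m); z points along the fingers, y is the line along which they close (so a half turn about z gives the same grasp; the last joint's range is limited). The gripper opens to 88 mm and grips with 3 to 60 N. Pads are 20 mm wide; open, the fingers measure 115 mm over their backs; the gripper's body (75 mm by 178 mm) begins 61 mm behind the grasp point.
Start: joints at [1.115, 0.091, 1.231, -0, 1.82, -0.057], TCP at [0.233, 0.553, 0.231] pointing down, gripper open.
Joint ranges: [-2.87, 2.87], [-0.86, 2.18], [0.17, 2.46], [-1.51, 4.65], [0.06, 2.69], [-2.65, 2.65]. Speed limits (rad/s): [2.57, 2.57, 3.01, 3.14, 3.14, 3.14].

### API

Orientations are given as a unit quaternion [w, x, y, z].
In Python, from bench import manip, effector, get_image gives the robot as it stands (manip), with the cameras as plain functions and the gripper (effector). Calls block until the motion is done:
- manip.move_to(position, orientation): joint-space move of the TCP to a pose.
- manip.move_l(position, speed=0.15, orientation=None): straight line of the TCP; orientation=None keeps the orientation; speed is the mean speed in m/s.
- manip.movej(angles): joint-space move.
- effector.gripper_open() and effector.close(): open the fingers fully, or close them until they stop; the grip force is fixed at half the most.
- manip.hold(seconds).
- manip.inverse_kinematics(position, orientation): joint angles nearest the present ones, or None.
- manip.state(): the state.
- get_image(name): name is "scene" or "top" or "wrist"; returns a dict with "frame" (480x640x3 uint8, blue, green, red), "depth" (480x640 float32, m along the optical axis (not along the pixel's ray), 0 where there is no reading), "camera_matrix" (3x3 intrinsics, pixels), "k1" (the pictures are not rectified: a ray, as slopes to the right and down, at radius r is drawn at 1 + k1 r^2 times it, then the intrinsics apply), "view" (4x4, takes a point from world to camera coordinates). Camera axes: x right, y up, looking along -z (the intrinsics and any distortion apply to the point x, -y, -z); pixel columns grow to the right and rows downward; lengths in m; the calibration is good to about 2 mm. A picture is of the moment at which its call begins.
A pose or a line that the arm cannot do raises manip.IKError and nothing moves.
- manip.job_done(): hands the job in; it is judged then, once.
The state is a dict: "time": time; "joint_pos": joint angles; "dq": joint speeds; "joint_torque": joint torques, N m; "ee_pos": TCP position; "ee_rot": TCP orientation; "ft_force": force on the tool from outside, world axes, zero at the start; "moment": the same for the moment, N m; "finger_gap": finger opening in m; "finger_force": force on a finger pad.
Only numpy, scipy, OpenCV 4.12 (cv2) and the standard library are available. Lean on these libraries where they do the work, as an engineer would, in place of code of your own. Each camera call takes 0.05 s, during which the arm holds its last target. There are 200 camera calls.

### The job

The cork-backed slate on the tasting counter was left lying on its face. Push it up the sloping steel front of the cask stillage until it leans there on edge, then tip it back over and ease it down, without letting it slap onto the counter, so that it lies flat with the slate face up. Then stand the green half bottle on the middle of it, and leave the other things where they are.

Things in the scene. Friction and masses are not known exactly. Their poses are not given: they have to be found in the camera images.
- slate: Slab 140 x 130 x 12 mm, 0.3 to 0.55 kg: 8 mm dark grey slate, 4 mm brown cork glued on one side (set in 3 mm from the edges). Starts flat on the counter, cork side up. Origin: centre of the dark slate face. x: along the 140 mm length, at the start pointing towards the stillage within 0.3 rad; y: along the width; z: from the slate face to the cork side (up at the start, down when done).
- stillage: Cask stillage fixed to the counter: oak bed 460 mm long (y), 80 mm high, with a polished slippery steel front sloping back at 55 degrees from horizontal, from the counter up to the bed's front edge (98 mm along the slope, 56 mm in plan); behind it the flat top runs 300 mm back. Origin: on the counter, middle of the foot of the slope. -x points out over the counter, square to the foot line; z up.
- cask_tap (a point): Tip of the brass tap of the small cask lying on the stillage: stillage frame x = 0.065, y = -0.13, 143 mm above the counter. The cask (200 mm thick, 250 mm long, axis along x) begins 40 mm behind it. The front from stillage y = -0.06 to 0.23 is clear of cask and tap, and the slate starts in front of that part.
- green_bottle: Half bottle of dark green glass with a dark red capsule on the neck and a paper label, full, 0.65 kg, 58 mm across, 234 mm high; the neck is 28.6 mm across from 184 to 234 mm above the base. It stands on the counter, in one of the two bottle places at random. Origin: centre of its base; z up along the bottle.
- amber_bottle: Bystander: half bottle of the same shape and size in amber-brown glass with a straw-yellow capsule. Origin: centre of its base; z up.
- tumbler: Bystander: clear glass tumbler, 72 mm across the rim, 90 mm high, on the counter. Origin: centre of its base; z up.
- crock: Bystander: white stoneware crock with a blue band and a wooden knobbed lid, 84 mm across, 118 mm high, on the flat top of the stillage. Origin: centre of its base; z up.

How it is judged:
On the way, in this order (a step that is already met when the one before it is completed fails the run):
1. the slate leans on edge against the sloping front of the stillage (more than 45 degrees from flat) (angle between slate's own z axis and vertical between 0.785 and 1.57 rad and contact force between slate and stillage above 0.2 N), for 0.2 s.
2. the slate lies flat with its dark face up (angle between slate's own z axis and vertical above 3.05 rad and height (world z) of slate below 0.016 m and linear speed of slate below 0.02 m/s), for 0.2 s.
At the end, for the whole second after the job is handed in: The slate lies flat on the counter (within 0.09 rad), dark face up and cork down; the green bottle stands upright (within 0.05 rad) and released with its whole base on the slate (base centre within 41 mm along the length and 36 mm along the width of the slate's middle); both are at rest (angle between slate's own z axis and vertical above 3.05 rad and height (world z) of slate between 0.008 and 0.016 m and x of green_bottle in the frame of slate between -0.041 and 0.041 m and y of green_bottle in the frame of slate between -0.036 and 0.036 m and angle between green_bottle's own z axis and vertical below 0.05 rad and height (world z) of green_bottle between 0.008 and 0.016 m and linear speed of each of green_bottle, slate below 0.01 m/s); the robot touches nothing.
It fails at once if the slate slaps down or is flung (turns faster than 9 rad/s, as when let fall from more than about 22 degrees) (angular speed of slate above 9 rad/s).
It fails at once if the green bottle is knocked over or tipped more than 35 degrees (angle between green_bottle's own z axis and vertical above 0.6 rad).
It fails at once if the amber bottle, the tumbler or the crock is moved more than 30 mm or tipped over (distance of any of amber_bottle, tumbler, crock from where it was at the start of the episode above 0.03 m or angle between any of amber_bottle, tumbler, crock's own z axis and vertical above 0.5 rad).
It also fails if it takes over 69 s, if anything falls off the work surface, if the arm or the gripper's body presses on something with over 40 N, if the wrist force passes 120 N, or if a joint passes its speed limit or range.

## Working session

There is one attempt and no reset: what is moved stays moved. The work goes in short steps, each a Python script; the robot and the scene stay as the last script left them, time stands still between calls to the robot, and variables do not carry over. Pictures are saved under pics/ and viewed, at most 10 in all, crops included, and the job is handed in when it is done.

```bash
ls; mkdir -p pics; cat > h.py <<'E'
import numpy as np, cv2, pickle
from bench import manip, effector, get_image
from scipy.spatial.transform import Rotation as R
def world(im):
    """per-pixel world points"""
    K=np.array(im["camera_matrix"]); h,w=im["depth"].shape
    u,v=np.meshgrid(np.arange(w),np.arange(h))
    xd=(u-K[0,2])/K[0,0]; yd=(v-K[1,2])/K[1,1]
    x,y=xd.copy(),yd.copy()
    for _ in range(8):
        s=1+im["k1"]*(x*x+y*y); x=xd/s; y=yd/s
    d=im["depth"]; P=np.stack([x*d,-y*d,-d,np.ones_like(d)],-1)
    W=P@np.linalg.inv(np.array(im["view"])).T
    W=W[...,:3]; W[d<=0]=np.nan
    return W
def q(x,y,z):
    r=R.from_matrix(np.stack([x,y,z],1)).as_quat(); return [float(r[3]),*map(float,r[:3])]
E
python3 - <<'E'
from h import *
for n in("scene","top"):
    im=get_image(n); pickle.dump(im,open(n+".pkl","wb")); cv2.imwrite(f"pics/{n}0.png",im["frame"])
    print(n,np.array(im["view"]).round(3).tolist())
s=manip.state(); print(s)
E
```

```text
bench.py
pics
scene [[0.573, 0.82, -0.008, -0.348], [-0.629, 0.446, 0.636, 0.249], [0.525, -0.36, 0.771, -1.586], [0.0, 0.0, 0.0, 1.0]]
top [[0.021, -1.0, 0.009, 0.032], [0.998, 0.021, 0.057, -0.563], [-0.057, 0.008, 0.998, -1.394], [0.0, 0.0, 0.0, 1.0]]
{'time': 0.1, 'joint_pos': array([ 1.11530201e+00,  9.17598609e-02,  1.23173307e+00,  1.54697152e-05,
        1.81982031e+00, -5.66865261e-02]), 'dq': array([-0.00086847, -0.00210559, -0.00143139, -0.00164766,  0.00094813,
        0.0003196 ]), 'joint_torque': array([ 2.97986197e-03, -4.47855341e+01, -4.07570314e+01,  7.00921915e-02,
        2.84355227e-02, -7.51865173e-05]), 'ee_pos': array([0.23287026, 0.55269223, 0.22965244]), 'ee_rot': array([-2.25165762e-04,  1.98083136e-01,  9.80184845e-01, -8.30336887e-04]), 'ft_force': array([0.05610775, 0.61360945, 0.21282819]), 'moment': array([0.04539594, 0.00818325, 0.03816635]), 'finger_force': 0.0, 'finger_gap': 0.08796405145954429}
```

View pics/scene0.png

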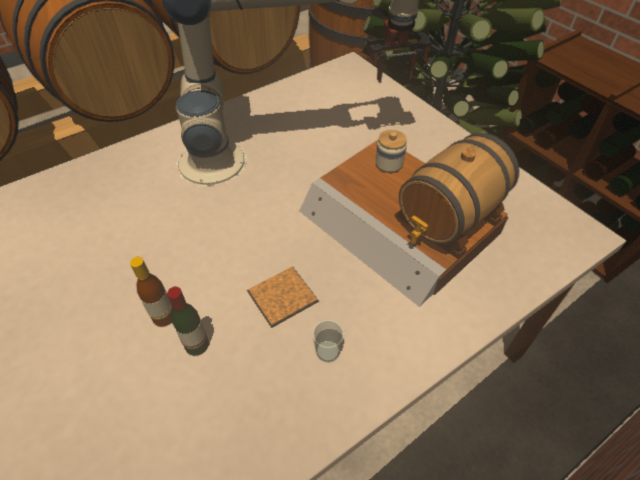

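View pics/top0.png

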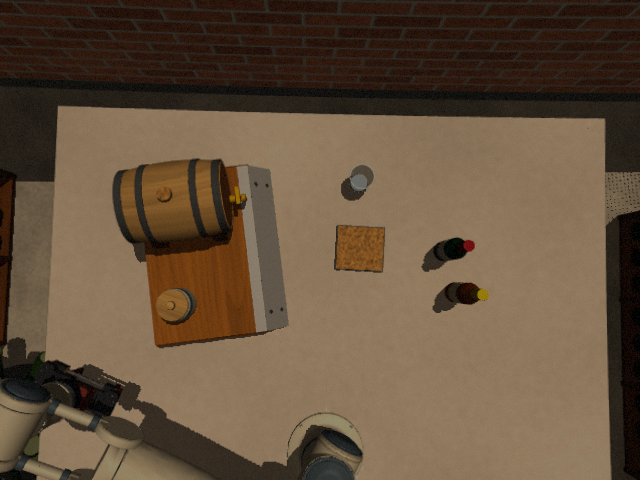

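The slate (top view (360,248)) lies cork up. The stillage front is left of it, with its foot line running from (270,167) to (287,325). The green bottle base is at about (445,250), amber is just below it, and the tumbler is at (360,180). Next I'll measure these.

```bash
python3 - <<'E'
from h import *
im=pickle.load(open("top.pkl","rb")); W=world(im); hsv=cv2.cvtColor(im["frame"],cv2.COLOR_BGR2HSV)
x,y,z=W[...,0],W[...,1],W[...,2]
U=np.arange(640)[None,:]+0*np.arange(480)[:,None]; V=np.arange(480)[:,None]+0*U
# counter plane near slate
m=(U>290)&(U<330)&(V>200)&(V<300); print("counter z",np.nanmedian(z[m]),np.nanstd(z[m]))
c=(U>320)&(U<400)&(V>210)&(V<290)&((hsv[...,1]>110)|(hsv[...,2]<90))
print("cork z",np.nanmedian(z[345:375,0:0]) if 0 else np.nanmedian(z[235:260,345:375]))
pts=np.stack([x[c],y[c]],1).astype(np.float32); pts=pts[~np.isnan(pts).any(1)]
r=cv2.minAreaRect(pts*1000); print("slate",r, len(pts))
# slope
s=(U>245)&(U<290)&(V>165)&(V<330)&(z>.015)&(z<.07)
P=W[s]; P=P[~np.isnan(P).any(1)]
A=np.c_[P[:,:2],np.ones(len(P))]
for _ in range(4):
    k=np.linalg.lstsq(A,P[:,2],rcond=None)[0]; e=abs(A@k-P[:,2]); g=e<.006; A=A[g];P=P[g]
print("slope k",k,len(P),"angle",np.degrees(np.arctan(np.hypot(*k[:2]))))
n=k[:2]/np.hypot(*k[:2]); t=np.array([-n[1],n[0]]); print("stillage x dir",n,"foot offset n.p=",-k[2]/np.hypot(*k[:2]), "yaxis",t, "y extent",(P[:,:2]@t).min(),(P[:,:2]@t).max())
imS=pickle.load(open("scene.pkl","rb"))
# bottles & tumbler from both views: points by height band
for nm,I in(("top",im),("scene",imS)):
    W=world(I); P=W.reshape(-1,3); P=P[~np.isnan(P).any(1)]
    for lab,b in(("bottles",lambda P:(P[:,1]<-.13)&(P[:,1]>-.5)&(P[:,0]>.3)&(P[:,0]<.75)),("tumbler",lambda P:(P[:,0]>.66)&(P[:,0]<.9)&(P[:,1]>-.15)&(P[:,1]<.1)),("crock",lambda P:(P[:,0]>.2)&(P[:,0]<.5)&(P[:,1]>.3)&(P[:,1]<.6)&(P[:,2]>.1))):
        Q=P[b(P)&(P[:,2]>.025)&(P[:,2]<.4)]
        if len(Q)==0: print(nm,lab,0);continue
        _,l,st,ce=cv2.connectedComponentsWithStats(np.histogram2d(Q[:,0],Q[:,1],bins=[np.arange(.2,.95,.005),np.arange(-.5,.65,.005)])[0].clip(0,1).astype(np.uint8))
        for i in range(1,len(st)):
            if st[i,4]>8: print(nm,lab,"x",.2+.005*st[i,1],.2+.005*(st[i,1]+st[i,3]),"y",-.5+.005*st[i,0],-.5+.005*(st[i,0]+st[i,2]),st[i,4])
        if lab=="bottles":
            for T in((.21,.26),(.1,.14),(.03,.08)):
                q_=Q[(Q[:,2]>T[0])&(Q[:,2]<T[1])]; print(T,q_.round(3)[::max(1,len(q_)//12)].tolist())
E
```

```text
counter z -0.0005058054742312912 0.0030545767383852807
cork z 0.01147293491036172
slate ((577.4319458007812, -88.96519470214844), (143.57064819335938, 133.0478057861328), 88.14268493652344) 2193
slope k [-0.19785578  1.36010379 -0.08242931] 2258 angle 53.96111906564343
stillage x dir [-0.14395588  0.98958411] foot offset n.p= 0.0599739015832485 yaxis [-0.98958411 -0.14395588] y extent -0.8222720074538041 -0.36306425568959433
top bottles x 0.42500000000000004 0.49 y -0.385 -0.33499999999999996 97
top bottles x 0.545 0.605 y -0.355 -0.3 106
(0.21, 0.26) [[0.588, -0.328, 0.231], [0.583, -0.341, 0.23], [0.578, -0.333, 0.231], [0.573, -0.32, 0.228], [0.571, -0.338, 0.231], [0.566, -0.333, 0.226], [0.561, -0.337, 0.229], [0.464, -0.353, 0.222], [0.462, -0.372, 0.23], [0.457, -0.356, 0.234], [0.455, -0.372, 0.238], [0.45, -0.364, 0.233], [0.445, -0.366, 0.234]]
(0.1, 0.14) [[0.604, -0.328, 0.106], [0.59, -0.311, 0.138], [0.579, -0.304, 0.137], [0.57, -0.303, 0.11], [0.562, -0.305, 0.113], [0.554, -0.313, 0.123], [0.548, -0.332, 0.138], [0.483, -0.361, 0.139], [0.475, -0.351, 0.139], [0.464,
[... 1210 characters left out ...]
-0.376, 0.115], [0.487, -0.368, 0.101], [0.589, -0.307, 0.108], [0.587, -0.355, 0.136], [0.588, -0.356, 0.13], [0.589, -0.356, 0.122], [0.599, -0.344, 0.114], [0.601, -0.345, 0.101]]
(0.03, 0.08) [[0.467, -0.338, 0.078], [0.464, -0.392, 0.079], [0.484, -0.351, 0.058], [0.485, -0.361, 0.06], [0.487, -0.363, 0.056], [0.483, -0.356, 0.034], [0.483, -0.37, 0.034], [0.592, -0.31, 0.05], [0.587, -0.356, 0.072], [0.589, -0.356, 0.065], [0.588, -0.357, 0.057], [0.6, -0.346, 0.053], [0.596, -0.349, 0.035]]
scene tumbler x 0.73 0.81 y -0.12 -0.044999999999999984 91
scene crock x 0.2 0.29500000000000004 y 0.45999999999999996 0.6000000000000001 225
scene crock x 0.37 0.46 y 0.355 0.44500000000000006 223
```

```bash
cat >> h.py <<'E'
Z=np.array([0,0,1.])
n=np.array([-.144,.9896,0]); t=np.array([-.9896,-.144,0]); FOOT=.060
def down(yaw,s=1):   # tool vertical, pushing along yaw, fingers across
    d=np.array([np.cos(yaw),np.sin(yaw),0]); y=s*np.cross(Z,d); return q(np.cross(y,-Z),y,-Z)
def ik(p,o): 
    j=manip.inverse_kinematics(list(map(float,p)),o); return None if j is None else np.round(j,2)
def lean(al,r,mid=6e-3,foot=FOOT,tt=-.543,s=1,d=n,p0=None):
    """tool along slate at angle al (from +d horizontal) , TCP at distance r from pivot"""
    ax=np.cos(al)*d+np.sin(al)*Z; nm=np.sin(al)*d-np.cos(al)*Z   # nm: dark-face side
    y=s*nm; p=(d*foot+t*tt if p0 is None else p0)+ax*r-nm*mid
    return p,q(np.cross(y,-ax),y,-ax)
def P(p): return [float(v) for v in p]
E
python3 - <<'E'
from h import *
print(ik([.233,.553,.42],[0,.198083,.980185,0]),ik([.3,.45,.42],[0,.198083,.980185,0]))
for s in(1,-1):
    c0=np.array([.577,-.089,0]);c1=n*(FOOT-.07)+t*-.543
    print(s,ik([c0[0],c0[1]-.092,.3],down(1.538,s)),ik([c0[0],c0[1]-.092,.012],down(1.538,s)),ik(c1+n*.06-n*.08+.012*Z,down(1.715,s)))
    for al in(65,70,75,90): print(al,ik(*lean(np.radians(al),.123,s=s)))
    # lay-down: slate tipped; tool pointing along direction e (outward), 30deg
    for yaw in(-40,-20,0,20,60,90):
        e=np.array([np.cos(np.radians(yaw)),np.sin(np.radians(yaw)),0])
        print("lay",yaw,[ik(*lean(np.radians(180-ph),.12,s=s,d=e,p0=np.array([.62,-.1,0]))) for ph in(90,60,30)])
E
```

```text
[ 1.12  0.23  0.72 -0.    2.18 -0.06] [ 0.92  0.06  0.92 -0.    2.16 -0.25]
1 None None None
65 [ 0.52  0.11  1.48 -0.41  1.71 -1.22]
70 [ 0.46  0.06  1.5  -0.33  1.69 -1.28]
75 [ 0.4   0.02  1.52 -0.25  1.66 -1.34]
90 [ 0.18 -0.05  1.56 -0.    1.63 -1.53]
lay -40 [array([-0.21,  0.16,  1.35,  0.  ,  1.63,  0.49]), array([ 0.04, -0.31,  1.91, -0.38,  1.16,  0.82]), array([ 0.37, -0.41,  2.31, -1.15,  0.98,  1.64])]
lay -20 [array([-0.21,  0.16,  1.36,  0.  ,  1.63,  0.14]), array([-0.13, -0.45,  2.02, -0.12,  1.06,  0.25]), None]
lay 0 [array([-0.22,  0.16,  1.36, -0.  ,  1.63, -0.22]), array([-0.34, -0.45,  2.02,  0.19,  1.08, -0.39]), None]
lay 20 [array([-0.22,  0.16,  1.35, -0.  ,  1.63, -0.57]), array([-0.5 , -0.33,  1.93,  0.41,  1.21, -0.94]), array([-0.88, -0.45,  2.34,  1.13,  1.12, -1.69])]
lay 60 [array([-0.22,  0.17,  1.34, -0.  ,  1.63, -1.27]), array([-0.6 ,  0.09,  1.54,  0.52,  1.56, -1.67]), array([-0.88,  0.33,  1.59,  0.96,  1.68, -2.05])]
lay 90 [array([-0.22,  0.17,  1.34, -0.  ,  1.63, -1.79]), array([-0.54,  0.41,  1.18,  0.46,  1.82, -2.06]), array([-0.72,  0.
[... 266 characters left out ...]
  1.81]
90 [ 0.18 -0.05  1.56 -0.    1.63  1.61]
lay -40 [None, array([ 0.04, -0.31,  1.91, -0.38,  1.16, -2.32]), array([ 0.37, -0.41,  2.31, -1.15,  0.98, -1.5 ])]
lay -20 [None, None, None]
lay 0 [None, None, None]
lay 20 [array([-0.22,  0.16,  1.35, -0.  ,  1.63,  2.57]), array([-0.5 , -0.33,  1.93,  0.41,  1.21,  2.21]), array([-0.88, -0.45,  2.34,  1.13,  1.12,  1.45])]
lay 60 [array([-0.22,  0.17,  1.34, -0.  ,  1.63,  1.87]), array([-0.6 ,  0.09,  1.54,  0.52,  1.56,  1.47]), array([-0.88,  0.33,  1.59,  0.96,  1.68,  1.09])]
lay 90 [array([-0.22,  0.17,  1.34, -0.  ,  1.63,  1.35]), array([-0.54,  0.41,  1.18,  0.46,  1.82,  1.08]), array([-0.72,  0.79,  0.96,  0.83,  2.07,  1.  ])]
```

```bash
python3 - <<'E'
from h import *
manip.move_l([.3,.45,.42],.4)
c0=np.array([.577,-.089,0]);c1=n*(FOOT-.07)+t*-.543
y0,y1=1.538,np.arctan2(n[1],n[0])
d0=np.array([np.cos(y0),np.sin(y0),0])
manip.move_to(P(c0-.095*d0+.35*Z),down(y0,-1))
manip.move_l(P(c0-.095*d0+.013*Z),.25)
for f in np.linspace(0,.85,7):
    y=y0+(y1-y0)*min(1,f/.7); d=np.array([np.cos(y),np.sin(y),0])
    manip.move_l(P(c0+f*(c1-c0)-.080*d+.013*Z),.09 if f else .05,down(y,-1))
    print(f.round(2),manip.state()["ft_force"].round(1))
print(manip.state()["time"])
im=get_image("top"); pickle.dump(im,open("top1.pkl","wb")); cv2.imwrite("pics/top1.png",im["frame"][120:400,120:480])
E
```

```text
0.0 [0.3 0.1 0.1]
0.14 [-0.2 -0.1  0.4]
0.28 [ 0.1 -0.3 -0.9]
0.42 [-0.2 -0.5  0.2]
0.57 [-0.1 -0.7  0.7]
0.71 [0.2 0.1 0.5]
0.85 [ 0.9  0.  -0.2]
7.6417
```

View pics/top1.png

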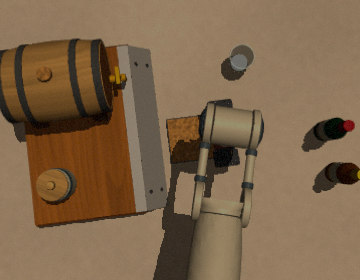

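The slate is squarely aligned with the slope: its front edge at crop (168-172, 115-160) sits just before the foot. I'll push it up now, watching force.

```bash
python3 - <<'E'
from h import *
p=np.array(manip.state()["ee_pos"]); o=down(np.arctan2(n[1],n[0]),-1)
a=p@n; p=p-n*a; p[2]=.012
print("start n",a, "t",p@t)
for g in list(np.arange(a+.015,.036,.012))+[.037,.039,.041]:
    manip.move_l(P(p+n*g),.06,o); s=manip.state(); print(round(g,3),(s["ee_pos"]@n).round(4),s["ft_force"].round(1))
    if -(s["ft_force"]@n)>12: break
manip.hold(.3); print(manip.state()["ft_force"].round(1),manip.state()["time"])
im=get_image("scene"); pickle.dump(im,open("s2.pkl","wb")); cv2.imwrite("pics/s2.png",cv2.resize(im["frame"][120:360,200:520],None,fx=2,fy=2))
E
```

```text
start n -0.11365400897243624 t -0.5452429269318827
-0.099 -0.0979 [-0.3 -0.2  0.5]
-0.087 -0.0864 [ 0.9 -2.2 -1. ]
-0.075 -0.0742 [ 0.  -0.7 -1.3]
-0.063 -0.0621 [-0.1 -0.4  0.7]
-0.051 -0.0502 [ 1.2  0.2 -0.4]
-0.039 -0.0381 [-0.8 -1.   0.3]
-0.027 -0.026 [-0.2  0.   0.2]
-0.015 -0.0139 [-0.6 -0.8  0.6]
-0.003 -0.0019 [-0.9  0.3  0.3]
0.009 0.01 [-0.3 -0.  -0.7]
0.021 0.0221 [-0.3  0.3 -0.4]
0.033 0.0341 [-0.2 -0.1 -0.2]
0.037 0.0372 [-0.5 -1.4 -0.4]
0.039 0.0389 [-0.1 -0.8 -0.9]
0.041 0.0411 [ 0.1 -1.3 -0.4]
[-0.  -2.2 -1.7] 13.0
```

View pics/s2.png

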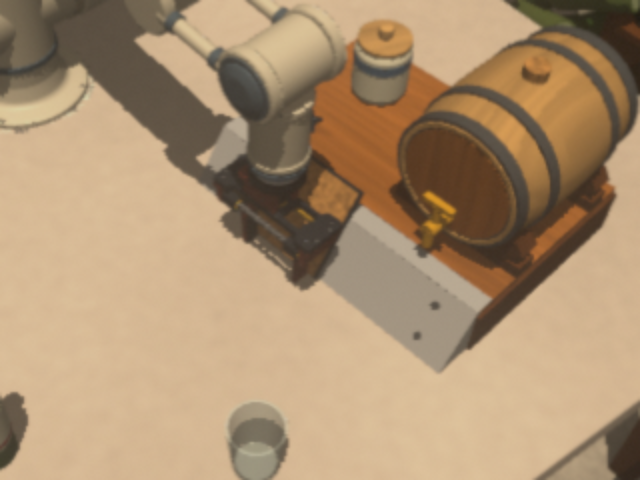

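The slate leans on the slope, with cork visible at crop (335,190). I'll measure its tilt before backing off.

```bash
cat >> h.py <<'E'
def tilt(im,ext=.06):
    W=world(im).reshape(-1,3); W=W[~np.isnan(W).any(1)]
    a=W@n-FOOT; b=W@t+.5447; h=W[:,2]
    # points more than 6mm outside slope plane, near slate
    off=-(a*np.sin(np.radians(55))-h*np.cos(np.radians(55)))
    m=(abs(b)<ext)&(off>.004)&(off<.03)&(h>.02)&(h<.13)&(a>-.05)&(a<.12)
    if m.sum()<20: return m.sum()
    k=np.polyfit(a[m],h[m],1)
    return m.sum(),"tilt",np.degrees(np.arctan(k[0])).round(1),"off slope mm",np.percentile(off[m]*1000,[10,50,90]).round(1),"t range",np.percentile(b[m],[1,99]).round(3),"h max",np.percentile(h[m],99).round(3),"a",np.percentile(a[m],[1,99]).round(3)
E
python3 - <<'E'
from h import *
print(tilt(pickle.load(open("s2.pkl","rb"))))
p=np.array(manip.state()["ee_pos"])
manip.move_l(P(p-n*.004),.03)
for nm in("scene","top"): print(nm,tilt(get_image(nm)))
manip.move_l(P(p-n*.06),.15)
manip.move_l(P(p-n*.06+.25*Z),.3)
for nm in("scene","top"):
    im=get_image(nm); print(nm,tilt(im)); pickle.dump(im,open(nm+"3.pkl","wb"))
print(manip.state()["time"])
im=pickle.load(open("scene3.pkl","rb"));cv2.imwrite("pics/s3.png",cv2.resize(im["frame"][120:360,200:520],None,fx=2,fy=2))
E
```

```text
(np.int64(664), 'tilt', np.float64(52.7), 'off slope mm', array([ 8.5, 12.1, 15.1]), 't range', array([-0.059,  0.049]), 'h max', np.float64(0.121), 'a', array([-0.013,  0.076]))
scene (np.int64(709), 'tilt', np.float64(53.0), 'off slope mm', array([ 8.4, 11.7, 14.9]), 't range', array([-0.059,  0.049]), 'h max', np.float64(0.12), 'a', array([-0.007,  0.076]))
top (np.int64(201), 'tilt', np.float64(52.4), 'off slope mm', array([ 5.2,  9.4, 12.7]), 't range', array([-0.058,  0.06 ]), 'h max', np.float64(0.122), 'a', array([0.014, 0.078]))
scene (np.int64(1713), 'tilt', np.float64(53.9), 'off slope mm', array([ 9.1, 12.1, 15.1]), 't range', array([-0.059,  0.059]), 'h max', np.float64(0.121), 'a', array([-0.002,  0.075]))
top (np.int64(822), 'tilt', np.float64(52.4), 'off slope mm', array([ 7.6, 10.6, 13.1]), 't range', array([-0.058,  0.059]), 'h max', np.float64(0.121), 'a', array([0.028, 0.076]))
15.0417
```

View pics/s3.png

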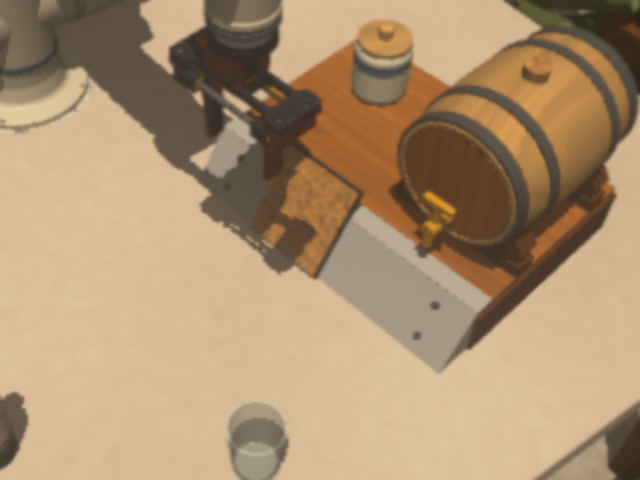

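The slate rests flush at about 53.5° and is stable. I'll grasp its top edge and scan lay-down options.

```bash
python3 - <<'E'
from h import *
al=np.radians(67)
pa,o=lean(al,.26,tt=-.5447); manip.move_to(P(pa),o)
pb,_=lean(al,.126,tt=-.5447); manip.move_l(P(pb),.12)
print(manip.state()["ft_force"].round(1))
effector.close(); s=manip.state(); print(s["finger_gap"],s["finger_force"],s["ft_force"].round(1),s["moment"].round(2),s["time"])
im=get_image("scene"); cv2.imwrite("pics/s4.png",cv2.resize(im["frame"][120:360,200:520],None,fx=2,fy=2))
lims=[.0]
for x in(.5,.55,.6,.65,.7):
  for yy in(-.15,-.05,.0,.05):
    for yaw in range(-90,91,30):
      e=np.array([np.cos(np.radians(yaw)),np.sin(np.radians(yaw)),0])
      c=np.array([x,yy,0])
      J=[ik(*lean(np.radians(180-ph),.126,s=1,d=e,p0=c+.07*e)) for ph in(100,80,60,40,28)]
      if all(j is not None for j in J) and max(abs(np.diff(J,axis=0)).max(1))<1: print(x,yy,yaw,J[0],J[-1])
E
```

```text
[-0.1  1.1 -0.4]
0.011634922089177916 29.999733567237854 [0.8 0.7 0.3] [ 0.29  0.01 -0.02] 18.525
0.5 -0.15 -90 [-0.59  0.05  1.47  0.15  1.72  0.99] [ 0.31  0.17  1.81 -1.    1.63  2.07]
0.5 -0.15 -60 [-0.5   0.19  1.32  0.09  1.78  0.56] [ 0.33 -0.35  2.29 -1.16  1.24  1.83]
0.5 -0.15 30 [-0.18  0.18  1.33 -0.11  1.76 -0.72] [-1.1  -0.28  2.24  1.1   1.44 -1.94]
0.5 -0.15 60 [-0.1   0.03  1.49 -0.16  1.69 -1.16] [-1.    0.21  1.76  0.92  1.76 -2.16]
0.5 -0.15 90 [-0.08 -0.17  1.68 -0.17  1.62 -1.66] [-0.83  0.56  1.31  0.75  2.07 -2.31]
0.5 -0.05 -90 [-0.44 -0.07  1.59  0.16  1.7   1.15] [ 0.48  0.27  1.69 -0.93  1.77  2.15]
0.5 -0.05 -60 [-0.35  0.09  1.42  0.11  1.76  0.71] [ 0.57 -0.17  2.15 -1.1   1.42  1.95]
0.5 -0.05 30 [-0.02  0.17  1.34 -0.09  1.78 -0.55] [-0.95 -0.6   2.46  1.12  1.36 -1.78]
0.5 -0.05 60 [ 0.07  0.04  1.48 -0.15  1.72 -0.99] [-0.89  0.02  1.97  0.98  1.67 -2.11]
0.5 -0.05 90 [ 0.12 -0.15  1.66 -0.17  1.65 -1.46] [-0.72  0.41  1.52  0.8   1.96 -2.28]
0.5 0.0 -90 [-0.35 -0.12  1.63  0.17  1.68  1.24] [ 0.55  0.34  1.61 -0.89  1.83  2.18]
0.5 0.0 -60 [-0.27  
[... 8971 characters left out ...]
]
0.7 0.0 90 [ 0.16  0.41  1.06 -0.17  1.7  -1.43] [-0.5   0.75  1.03  0.95  1.89 -2.02]
0.7 0.05 -90 [-0.18  0.39  1.09  0.17  1.7   1.41] [ 0.47  0.82  0.94 -0.97  1.88  1.97]
0.7 0.05 -60 [-0.14  0.59  0.81  0.14  1.84  0.94] [ 0.53  0.39  1.54 -1.11  1.41  1.89]
0.7 0.05 -30 [-0.07  0.77  0.56  0.08  1.96  0.48] [ 0.43 -0.04  2.03 -1.27  0.86  1.72]
0.7 0.05 0 [0.02 0.86 0.43 0.   2.03 0.02] [ 0.05 -0.35  2.3  -0.32  0.12  0.34]
0.7 0.05 30 [ 0.11  0.81  0.51 -0.08  1.98 -0.44] [-0.38 -0.15  2.13  1.27  0.81 -1.69]
0.7 0.05 60 [ 0.18  0.65  0.74 -0.14  1.87 -0.9 ] [-0.5   0.28  1.68  1.12  1.37 -1.91]
0.7 0.05 90 [ 0.23  0.44  1.01 -0.17  1.72 -1.37] [-0.44  0.7   1.11  0.97  1.83 -2.01]
```

View pics/s4.png

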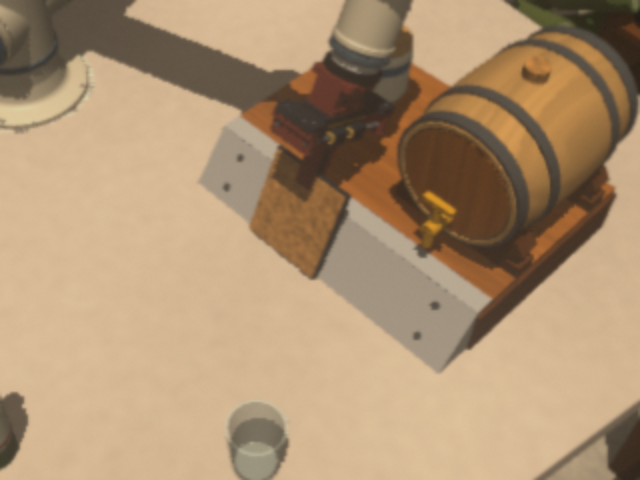

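The pads grip the top edge (gap 11.6 mm). I'll carry the slate to open counter, touch its lower edge down, and tip it over to 30° from flat.

```bash
cat >> h.py <<'E'
E30=np.array([np.cos(np.pi/6),.5,0]); C=np.array([.58,-.05,0])
def flip(deg,dz=0.,r=.126):
    a=np.radians(deg); cs=[(0,0),(0,.008),(.003,.012)]
    z=-min(u*np.sin(a)+w*np.cos(a) for u,w in cs)
    p0=C+.07*E30+E30*(.008*np.sin(a))+Z*(z+dz)
    return lean(a,r,d=E30,p0=p0)
E
python3 - <<'E'
from h import *
p=np.array(manip.state()["ee_pos"])
manip.move_l(P(p-n*.015+Z*.02),.1)
manip.move_l(P(p-n*.05+Z*.14),.25); s=manip.state(); print(s["finger_gap"],s["ft_force"].round(1))
pp,o=flip(92,.06); manip.move_to(P(pp),o); manip.hold(.3); f0=manip.state()["ft_force"]; print(f0.round(1))
manip.move_l(P(flip(92,.012)[0]),.15)
dz=.012
while dz>-.008:
    dz-=.002; manip.move_l(P(flip(92,dz)[0]),.04); f=manip.state()["ft_force"]-f0
    if f[2]>3: break
print("contact dz",dz,f.round(1))
dz+=.001
for d in (101,110,119,128,137,144,150):
    pp,o=flip(d,dz); manip.move_l(P(pp),.07,o); s=manip.state(); print(d,s["ft_force"].round(1),s["moment"].round(2),round(s["finger_gap"],4))
print(s["time"]); open("dz","w").write(str(dz))
im=get_image("scene"); cv2.imwrite("pics/s5.png",cv2.resize(im["frame"][160:400,140:460],None,fx=2,fy=2))
E
```

```text
0.011790381303269811 [ 0.2 -0.1 -4.2]
[-0.8  0.1 -3.4]
contact dz -0.002 [-1.8  0.7 10.7]
101 [ 0.1 -1.   2.5] [-0.18  0.21  0.  ] 0.0118
110 [1.2 0.4 2.3] [ 0.08 -0.21 -0.06] 0.0119
119 [1.5 1.5 0.3] [ 0.07 -0.16 -0.01] 0.0119
128 [2.1 0.7 1.1] [ 0.15 -0.11  0.1 ] 0.0116
137 [ 1.8  0.9 -0. ] [0.03 0.01 0.09] 0.0118
144 [ 1.2  0.2 -0.5] [-0.06  0.1   0.23] 0.0116
150 [ 0.1  1.2 -0.5] [-0.08  0.27  0.2 ] 0.0116
25.8167
```

View pics/s5.png

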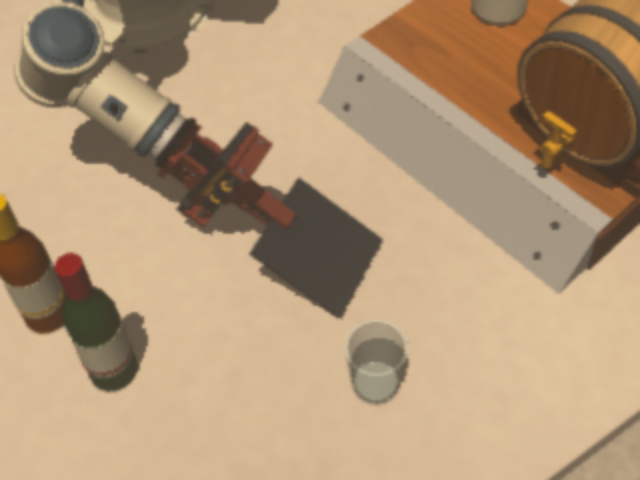

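The slate is now dark face up at 30° (crop (320,250)), clear of everything. Next: lower slightly, open so that it settles on the lower finger, and withdraw horizontally.

```bash
python3 - <<'E'
from h import *
dz=float(open("dz").read())
pp,o=flip(153,dz); manip.move_l(P(pp),.05,o); print(manip.state()["ft_force"].round(1))
t0=manip.state()["time"]; effector.gripper_open(); s=manip.state(); print(s["time"]-t0,s["ft_force"].round(1),s["finger_gap"])
p=np.array(s["ee_pos"])
manip.move_l(P(p-E30*.05),.06); print(manip.state()["ft_force"].round(1))
manip.move_l(P(p-E30*.09),.15)
manip.move_l(P(p-E30*.12+Z*.2),.3)
im=get_image("top"); pickle.dump(im,open("top6.pkl","wb")); print(manip.state()["time"])
W=world(im); hsv=cv2.cvtColor(im["frame"],cv2.COLOR_BGR2HSV); x,y,z=W[...,0],W[...,1],W[...,2]
m=((x>.46)&(x<.72)&(y>-.18)&(y<.07)&(hsv[...,2]<95)&(z<.03)&(z>.002)).astype(np.uint8)
_,l,st,ce=cv2.connectedComponentsWithStats(m); i=1+st[1:,4].argmax(); g=(l==i)
print(cv2.minAreaRect((np.stack([x[g],y[g]],1)*1000).astype(np.float32)),"z",np.percentile(z[g],[10,50,90]).round(4))
A=np.c_[x[g],y[g],np.ones(g.sum())]; print("plane",np.linalg.lstsq(A,z[g],rcond=None)[0].round(4))
cv2.imwrite("pics/t6.png",cv2.resize(im["frame"][140:340,260:520],None,fx=3,fy=3))
E
```

```text
[ 1.3  1.  -0.2]
1.2332999999999998 [ 0.2  0.4 -1.5] 0.08770148355056583
[-0.3 -1.2  0.3]
29.65
((579.160400390625, -50.19293212890625), (141.4612579345703, 133.82949829101562), 30.609695434570312) z [0.0075 0.0113 0.0154]
plane [0.0022 0.0009 0.0101]
```

View pics/t6.png

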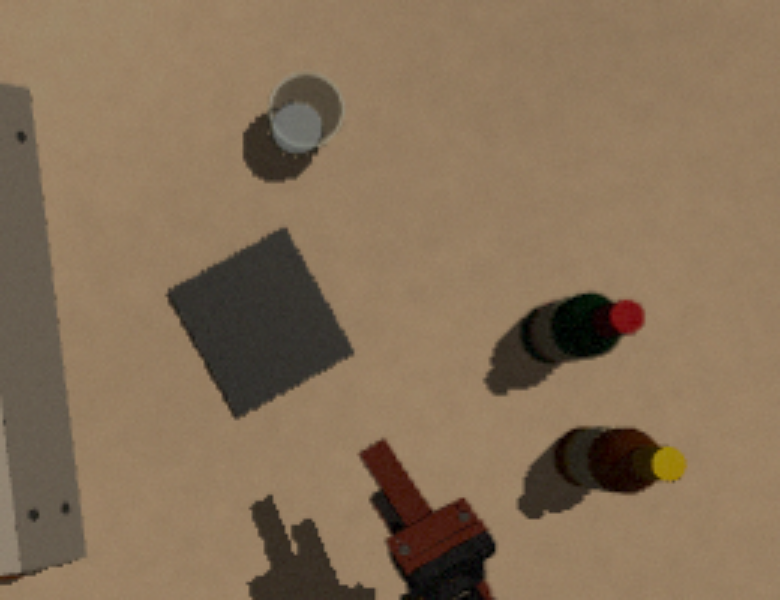

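The slate lies flat, dark face up, centred at (0.579, -0.050). Next, the green bottle, whose red capsule is at crop (627,317).

```bash
python3 - <<'E'
from h import *
im=get_image("top"); W=world(im).reshape(-1,3); hsv=cv2.cvtColor(im["frame"],cv2.COLOR_BGR2HSV).reshape(-1,3)
m=((hsv[:,0]<8)|(hsv[:,0]>172))&(hsv[:,1]>150)&(W[:,2]>.222)&(W[:,2]<.25)&(abs(W[:,0]-.577)<.03)&(abs(W[:,1]+.33)<.03)
T=W[m]; b=np.array([*cv2.minEnclosingCircle((T[:,:2]*1000).astype(np.float32))[0],0])/1000
print(m.sum(),"capsule",b.round(4),T.mean(0).round(4),T.min(0).round(3),T.max(0).round(3))
b[:2]=T[:,:2].mean(0)
o=None
for yaw in (90,-90):
    y=np.array([0,np.sin(np.radians(yaw)),0]); oo=q(np.cross(y,-Z),y,-Z); j=ik(b+.33*Z,oo); print(yaw,j)
    if j is not None and (o is None): o=oo
p=np.array(manip.state()["ee_pos"])
manip.move_l(P([p[0],p[1],.36]),.3)
manip.move_to(P(b+.33*Z),o)
manip.move_l(P(b+.199*Z),.12); print(manip.state()["ft_force"].round(1))
effector.close(); s=manip.state(); print(s["finger_gap"],s["ft_force"].round(1))
manip.move_l(P(b+.26*Z),.15); manip.hold(.2); f0=manip.state()["ft_force"]; print(f0.round(1),manip.state()["finger_gap"])
c=np.array([.579,-.050,0])
manip.move_l(P(c+.26*Z),.15); manip.hold(.4)
manip.move_l(P(c+.217*Z),.08); h=.217; f0=manip.state()["ft_force"]
while h>.205:
    h-=.001; manip.move_l(P(c+h*Z),.02); f=manip.state()["ft_force"]-f0
    if f[2]>3: break
print("contact",h,f.round(1)); manip.hold(.2)
effector.gripper_open(); manip.hold(.2)
manip.move_l(P(c+.34*Z),.12)
s=manip.state(); print(s["time"])
for nm in("top","scene"):
    im=get_image(nm); cv2.imwrite(f"pics/{nm}7.png",im["frame"]); W=world(im).reshape(-1,3)
    for k in((.03,.08),(.1,.15),(.215,.25)):
        Q=W[(W[:,2]>k[0])&(W[:,2]<k[1])&(abs(W[:,0]-.579)<.06)&(abs(W[:,1]+.05)<.06)]; print(nm,k,len(Q),Q.mean(0).round(4),Q.max(0).round(3))
E
```

```text
112 capsule [ 0.5748 -0.3319  0.    ] [ 0.5748 -0.3306  0.2324] [ 0.561 -0.345  0.222] [ 0.588 -0.319  0.238]
90 [-0.57  0.32  0.79 -0.    2.03 -2.14]
-90 [-0.57  0.32  0.79 -0.    2.03  1.  ]
[-0.3 -0.1  0.4]
0.02652168348611437 [-0.7 -0.6 -0.8]
[-0.2  0.6 -6.1] 0.026566140876927182
contact 0.21 [-0.   1.4  5.3]
41.8083
top (0.03, 0.08) 2 [ 0.5514 -0.0519  0.0612] [ 0.552 -0.044  0.061]
top (0.1, 0.15) 20 [ 0.5532 -0.0528  0.1331] [ 0.563 -0.039  0.149]<stdin>:30: RuntimeWarning: Mean of empty slice.
  ret = um.true_divide(
Traceback (most recent call last):
ValueError: zero-size array to reduction operation maximum which has no identity
```

```bash
python3 - <<'E'
from h import *
s=manip.state(); print(s["ee_pos"],s["finger_gap"],s["ft_force"].round(1))
im=get_image("scene"); cv2.imwrite("pics/scene7.png",cv2.resize(im["frame"][160:400,140:460],None,fx=2,fy=2)); W=world(im).reshape(-1,3)
W=W[~np.isnan(W).any(1)]
for k in((.03,.08),(.1,.15),(.2,.24)):
    Q=W[(W[:,2]>k[0])&(W[:,2]<k[1])&(abs(W[:,0]-.579)<.06)&(abs(W[:,1]+.05)<.06)]; print(k,len(Q),Q.mean(0).round(4) if len(Q) else '')
E
```

```text
[ 0.57886794 -0.05000301  0.33890685] 0.087850476371287 [-0.5 -0.6 -0.5]
(0.03, 0.08) 248 [ 0.5979 -0.0623  0.0553]
(0.1, 0.15) 301 [ 0.5976 -0.0622  0.1261]
(0.2, 0.24) 136 [ 0.5878 -0.0566  0.2209]
```

View pics/scene7.png

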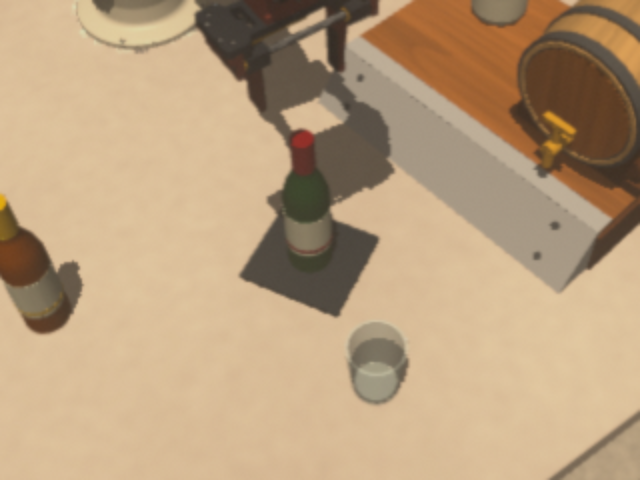

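The green bottle stands upright on the middle of the slate (crop (308,250)). The gripper is clear and the bystanders haven't moved, so I'm handing in.

```bash
python3 -c "
from bench import manip, effector, get_image
print(manip.job_done())"
```

```text
the job is handed in; nothing more can be done
None
```

I pushed the slate up until it leaned on the stillage, tipped it over and eased it down flat with its dark face up. The green half bottle stands on its middle, and the job is handed in at about 42 s; the judge's result was not shown.

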